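# Bed the chopping board down on its bearer strips

## Robot

A 6-joint arm with a two-finger parallel gripper is mounted at the origin on the work surface. World frame = base frame: x ahead of the robot, y to its left, z up, the work surface at z = 0. Lengths are in m, angles in degrees, forces in N, time in s.
With the tool pointing down it reaches from about 0.375 to 0.925 m from the base axis. Payload 5.7 kg.
Tool frame: the origin (TCP) lies on the centre line of the jaws, within the pads' length; the fingertips stand r.tips_ahead ahead of it and the grasp point (between the pads) lies 5 mm behind it (r.tips_ahead is the distance from the TCP to the fingertips, in m); z points along the fingers, y is the direction in which the jaws open and shut (so a half turn about z gives the same grasp; the last joint's range is limited). The gripper opens to 88 mm and grips with 3 to 60 N. Pads are 20 mm wide; open, the fingers measure 115 mm over their backs; the gripper's body (75 mm by 178 mm) begins 61 mm behind the grasp point.
Start: joints at [60.9, 20.558, 86.54, -0, 72.909, -6.595], TCP at [0.23, 0.554, 0.237] pointing down, gripper open.
Joint ranges: [-170.27, 170.27], [-57.76, 135], [12.27, 136.19], [-55.21, 235.2], [11.17, 155.16], [-170.74, 170.74]. Speed limits (degrees/s): [136.94, 136.94, 180, 180, 180, 180].

## Interface

Orientations are given as [roll, pitch, yaw] about the fixed x, y, z axes, in that order (R = Rz(yaw) Ry(pitch) Rx(roll)).
In Python, from cell import r gives the robot as it stands.
- The arm moves only by the tool arm_command, never from a script. Its argument "plan" is text: rows parted by semicolons, each of 4 numbers parted by spaces: the shift along the tool's x, y, z in mm, then the turn about the tool's z in degrees. A call has 1 to 20 rows; each row is the pose to reach, as a shift and turn from the pose commanded when the call began, along the tool's axes at that moment; what a row does not reach only later rows make up. A row lasts 1/8 s, in which the tool goes at most 62.5 mm and 10.7 degrees, less where a joint would pass 70% of its speed; a pose out of reach is approached as far as the arm can. A call with a gripper value outside its range is refused whole. "fingers" is the gripper's target within -1 to 1 (shut at 1, half-way at 0, fully open at -1), set as the call begins (left out, the last holds). The fingers move at their own pace and stop on an object; "newtons" is the grip in N (left out, the last holds). Time passes only in rows, so rows that repeat a pose let the fingers close. It gives the time, the measured TCP pose, the force and the opening at its end, in the units of the state.
- r.read_state(): the state, without advancing time (a new reading comes with each control period).
- r.grab_frame(name): name is "scene" or "top"; returns a dict with "image" (384x512x3 uint8, red, green, blue), "camera_matrix" (3x3 intrinsics, pixels), "xyz" and "rotation" of the camera in the world. Camera axes: x right, y down, z forward; pixel columns grow to the right and rows downward; lengths in m; the calibration is good to about 2 mm. A picture is of the moment at which its call begins. There is no depth.
- r.close_job(): hands the job in, once; it reports no verdict.
The state is a dict: "t": time; "qpos": joint angles; "joint_velocities": joint speeds; "joint_efforts": joint torques, N m; "position": TCP position; "eef_rot": TCP orientation; "contact_force": force on the tool from outside, world axes, zero at the start; "torque": the same for the moment, N m; "width": finger opening in m.
Only numpy, scipy, OpenCV 4.12 (cv2) and the standard library are available. Lean on these libraries where they do the work, as an engineer would, in place of code of your own. Each camera call takes 0.05 s, during which the arm holds its last target.

## Task

The chopping board by the sink is sitting high and crooked in its holder and the two bearer strips under it are loose. Push it down firmly but without blows above each strip, going back and forth until both strips are pinched tight, and take your hand off; then prove it by pushing with a fingertip, lengthwise and gently, on the end of the blue strip and then of the green strip (3 to 4 N each): neither may slide out of place. Leave the strips where they lie, touch nothing else and let go.

Things in the scene. Friction and masses are not known exactly. Their poses are not given: they have to be found in the camera images.
- holder: grey plastic board holder fixed to the counter: base 140 mm (x) by 280 mm (y), 4 mm thick, an 8 mm black foam pad on it under each strip (worn: it gives softly at under 3 N for an unknown 1 to 5 mm, each its own, then goes firm, 1 mm per 15 N), with an upright cheek 14 mm thick and 62 mm high at each y end, inner faces 247 mm apart. Origin at the centre of its underside, on the counter; x points away from its front
- board: brown wooden board, 140 (x) by 240 (y) by 18 mm, 360 g, held by friction between the cheeks: it only goes up and down and rocks about the holder's x axis. Origin: centre of its underside, 28 mm over the counter as it meets the strips, 22 to 27 when bedded; starts 8 to 14 mm higher, rocked up to 0.05 rad. Moves down at 6 to 15 N and stays. Pinch both strips with 20 to 25 N over each in turn, twice each; over 35 N is a blow
- blue_strip: loose blue plastic bearer strip, 200 mm long (its x axis), 14 wide, 16 high, 60 g; origin at the centre of its underside. Lies along the holder's x on its foam pad, under the left (+y) half of the board, 80 mm from the middle, sticking out about 35 mm in front (-x) and 25 mm behind, its underside 12 mm over the counter. Loose it slides at under 1 N; well pinched it holds against 4 N
- blue_strip_front (a point): middle of the front end face (the end at -x of the strip) of the blue strip
- green_strip: loose green plastic bearer strip, 200 mm long (its x axis), 14 wide, 16 high, 60 g; origin at the centre of its underside. Lies along the holder's x on its foam pad, under the right (-y) half of the board, 80 mm from the middle, sticking out about 35 mm in front (-x) and 25 mm behind, its underside 12 mm over the counter. Loose it slides at under 1 N; well pinched it holds against 4 N
- green_strip_front (a point): middle of the front end face (the end at -x of the strip) of the green strip
- cup: aluminium cup, 72 mm wide, 80 mm high, standing to the left; origin at the centre of its underside; leave alone
- salt_cellar: white plastic salt cellar with flip lid, 54 mm wide, 72 mm high, standing to the right; origin at the centre of its underside; leave alone
- plate: white ceramic plate, 200 mm wide, 22 mm high, lying to the left; origin at the centre of its underside; leave alone

How it is judged:
By the outcome, as a careful person would: the job done as asked, in the order asked, and still so for the second after the job is handed in, with the robot touching nothing.
It also fails if it takes over 72 s, if anything falls off the work surface, if the arm or the gripper's body presses on something with over 40 N, if the wrist force passes 120 N, or if a joint passes its speed limit or range.

## Working session

There is one attempt and no reset: what is moved stays moved. The work goes in short steps, Python scripts to look and compute and a tool call to move; the robot and the scene stay as the last step left them, time stands still between calls to the robot, and variables do not carry over. Pictures are saved under pics/ and viewed, and the job is handed in when it is done.

Besides the shell and the picture viewer there is one more tool, called after "Call:" in YAML: its name, and indented under it one key for each argument. arm_command: Moves the arm, as the interface text tells. Its arguments: {"type":"object","properties":{"plan":{"type":"string"},"fingers":{"type":"number"},"newtons":{"type":"number"}},"required":["plan"]}

```bash
ls; mkdir -p pics
python3 - <<'E'
from cell import r
import cv2
s=r.read_state()
for k,v in s.items(): print(k,v)
print(r.tips_ahead)
for n in("scene","top"):
    f=r.grab_frame(n); cv2.imwrite(f"pics/{n}0.png",f["image"][:,:,::-1]); print(n,f["camera_matrix"],f["xyz"],f["rotation"])
E
```

```text
pics
t 0.0
qpos [ 6.08990430e+01  2.05975335e+01  8.65987312e+01 -3.15995048e-03
  7.29081646e+01 -6.59549166e+00]
joint_velocities [-0.02106288  0.01783222  0.02730229 -0.04654486  0.00428205  0.05975352]
joint_efforts [-1.48442981e-03 -5.15367186e+01 -2.70726156e+01  6.72410661e-02
  3.48541606e-02 -1.29094474e-04]
position [0.22936881 0.55370593 0.23581545]
eef_rot [-1.79895915e+02 -8.99592150e-03  1.57495458e+02]
contact_force [0.15755918 0.32952166 0.36588533]
torque [-0.00577789 -0.02431557  0.00961257]
width 0.0877086305393899
0.014
scene [[496.53256068   0.         260.29985786]
 [  0.         496.53256068 199.3757504 ]
 [  0.           0.           1.        ]] [ 1.19941389 -0.8545625   0.9189035 ] [-127.68065693    0.75948644   37.50228272]
top [[346.68524824   0.         256.23604979]
 [  0.         346.68524824 197.45153478]
 [  0.           0.           1.        ]] [0.38163429 0.04327631 1.10030336] [-171.72895182   -0.18657091  -90.50881423]
```

View pics/scene0.png

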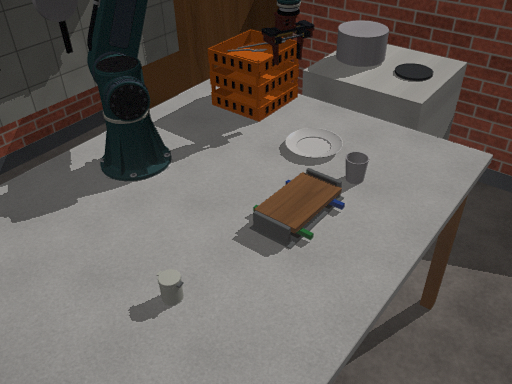

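View pics/top0.png

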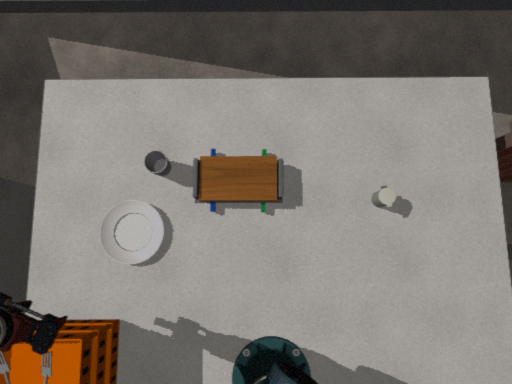

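The top view shows the board around (238,179). The blue strip ends are at about (213,152) and (213,207), the green at about (264,152) and (264,207). Plate and cup are on the left, the salt cellar far right. Next I'll measure these with masks.

```bash
cat > h.py <<'E'
import numpy as np, cv2
from scipy.spatial.transform import Rotation as R
def ray(f,uv):
    uv=np.atleast_2d(uv).astype(float)
    d=np.c_[uv,np.ones(len(uv))]@np.linalg.inv(f["camera_matrix"]).T
    return d@R.from_euler('xyz',f["rotation"],degrees=True).as_matrix().T
def onz(f,uv,z):
    d=ray(f,uv); c=np.array(f["xyz"]); return c+d*((z-c[2])/d[:,2])[:,None]
def tri(f1,p1,f2,p2):
    A=np.zeros((3,3));b=np.zeros(3)
    for f,p in((f1,p1),(f2,p2)):
        d=ray(f,p)[0];d/=np.linalg.norm(d);M=np.eye(3)-np.outer(d,d);A+=M;b+=M@np.array(f["xyz"])
    return np.linalg.solve(A,b)
def mask(f,col):
    h=cv2.cvtColor(f["image"],cv2.COLOR_RGB2HSV)
    lo,hi={"blue":((110,120,40),(130,255,255)),"green":((50,100,30),(80,255,255)),"brown":((5,90,50),(20,255,255))}[col]
    return cv2.inRange(h,np.array(lo),np.array(hi))
def comps(m,amin=6):
    n,l,s,c=cv2.connectedComponentsWithStats(m)
    return [(s[i],c[i],(l==i)) for i in range(1,n) if s[i][4]>=amin]
E
python3 - <<'E'
from cell import r
from h import *
np.set_printoptions(precision=4,suppress=True)
for n in("top","scene"):
    f=r.grab_frame(n)
    for col,z in(("blue",.028),("green",.028),("brown",.058)):
        for s,c,m in comps(mask(f,col),8 if col!="brown" else 300):
            y,x=np.nonzero(m)
            print(n,col,s,c)
            if n=="top" and col!="brown":
                print("  rows ends",onz(f,[[c[0],s[1]-.5],[c[0],s[1]+s[3]-.5]],z))
            if col=="brown":
                hull=cv2.minAreaRect(np.c_[x,y].astype(np.float32)); b=cv2.boxPoints(hull); print(b); print(onz(f,b,.058))
    im=f["image"][:,:,::-1]
    cr=im[130:225,180:300] if n=="top" else im[160:250,240:360]
    cv2.imwrite(f"pics/{n}_z0.png",cv2.resize(cr,None,fx=6,fy=6,interpolation=cv2.INTER_CUBIC))
E
```

```text
top blue [211 149   4   7  15] [212.4 152. ]
  rows ends [[0.6964 0.1768 0.028 ]
 [0.6735 0.1766 0.028 ]]
top green [262 149   4   7  22] [263.8636 152.2727]
  rows ends [[0.6951 0.0127 0.028 ]
 [0.6721 0.0129 0.028 ]]
top green [261 201   5  11  44] [262.5909 205.8864]
  rows ends [[0.5277 0.0186 0.028 ]
 [0.4932 0.019  0.028 ]]
top brown [ 198  156   80   46 3494] [237.8134 178.1998]
[[198. 156.]
 [277. 156.]
 [277. 201.]
 [198. 201.]]
[[ 0.6641  0.2173  0.058 ]
 [ 0.6621 -0.0268  0.058 ]
 [ 0.5217 -0.0244  0.058 ]
 [ 0.5237  0.2152  0.058 ]]
top brown [  46  319   73   65 3759] [ 83.5523 352.5672]
[[ 46. 319.]
 [118. 319.]
 [118. 383.]
 [ 46. 383.]]
[[0.1838 0.6483 0.058 ]
 [0.1819 0.4408 0.058 ]
 [0.0085 0.4324 0.058 ]
 [0.0106 0.6347 0.058 ]]
top brown [   3  341   42   43 1349] [ 23.6546 364.0778]
[[  1.57   343.5132]
 [ 38.8763 338.426 ]
 [ 44.9189 382.7383]
 [  7.6126 387.8256]]
[[ 0.1177  0.7697  0.058 ]
 [ 0.1305  0.6644  0.058 ]
 [ 0.0113  0.6378  0.058 ]
 [-0.0011  0.7413  0.058 ]]
scene blue [286 180   4   3   8] [287.5 181. ]
scene blue [330 199  14  10  63] [337.254  2
[... 4358 characters left out ...]
05 139.1782]
[[467.7432 138.523 ]
 [470.6881 128.7064]
 [507.6606 139.7982]
 [504.7156 149.6147]]
[[0.8658 0.6982 0.058 ]
 [0.8512 0.7689 0.058 ]
 [0.9743 0.7675 0.058 ]
 [0.9848 0.6993 0.058 ]]
scene brown [ 254  172   88   61 2613] [299.0387 200.6594]
[[253.9463 208.9398]
 [312.8332 156.4191]
 [342.8125 190.0322]
 [283.9256 242.5529]]
[[ 0.5239 -0.022   0.058 ]
 [ 0.5099  0.3001  0.058 ]
 [ 0.6769  0.2003  0.058 ]
 [ 0.6696 -0.0841  0.058 ]]
scene brown [ 420  196   48  113 1447] [440.3628 258.7035]
[[417.1758 304.7199]
 [451.5408 191.3154]
 [467.     196.    ]
 [432.635  309.4045]]
[[ 1.0231 -0.0731  0.058 ]
 [ 0.9303  0.38    0.058 ]
 [ 0.9734  0.3842  0.058 ]
 [ 1.0554 -0.0653  0.058 ]]
```

```bash
ls pics
```

```text
scene0.png
scene_z0.png
top0.png
top_z0.png
```

View pics/top_z0.png

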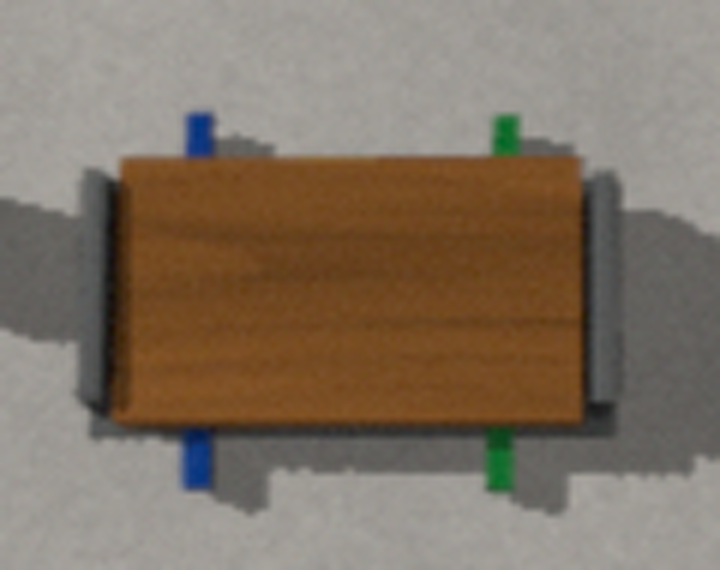

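View pics/scene_z0.png

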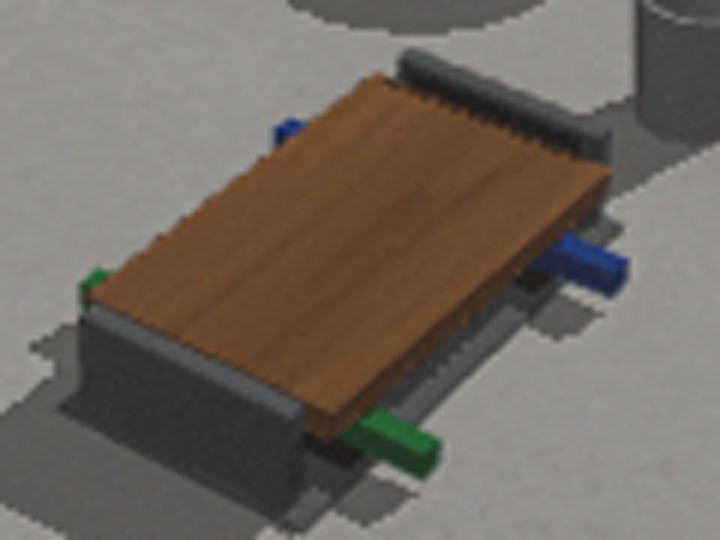

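The zoomed views show the green side of the board nearly level with its cheek and the blue side lower. Front ends in the zoomed top view are blue (198,490) and green (500,492); rear ends are (200,112) and (507,115). I'll convert these.

Run:
```python
from cell import r
from h import *
np.set_printoptions(precision=4,suppress=True)
f=r.grab_frame("top")
p=np.array([[198,490],[200,112],[500,492],[507,115],[ 122,157],[580,157],[582,422],[112,422]])/6+[180,130]-.5
a=onz(f,p[:4],.028)
bf,br,gf,gr=a
print(a)
for u,v in((bf,br),(gf,gr)): print(np.linalg.norm(v-u),np.degrees(np.arctan2(*(v-u)[[1,0]])),(u+v)/2)
print("line green->blue yaw",np.degrees(np.arctan2(*((bf+br-gf-gr)/2)[[1,0]]))-90, np.linalg.norm((bf+br-gf-gr)[:2]/2))
b=onz(f,p[4:],.062);print(b,b.mean(0))
for c in(0,1,2,3): print(np.linalg.norm(b[c]-b[(c+1)%4]))
# top/scene triangulate board corners: +x+y, +x-y(front...), 
g=r.grab_frame("scene")
S=np.array([[608,172],[332,412],[92,295],[380,75]])/6+[240,160]-.5 # (+x+y),(+x-y),(-x-y),(-x+y)
for i,n in enumerate(["+x+y","+x-y","-x-y","-x+y"]): print(n,tri(f,p[4+i],g,S[i]))
# strip rear ends top
for n,tp,sp in(("blue rear",p[1],[628,255]),("green rear",p[3],[440,445])): print(n,tri(f,tp,g,np.array(sp)/6+[240,160]-.5))
```

```text
[[0.4956 0.1746 0.028 ]
 [0.6975 0.1754 0.028 ]
 [0.4932 0.0183 0.028 ]
 [0.6946 0.0122 0.028 ]]
0.20194681607953682 0.22893651084527383 [0.5965 0.175  0.028 ]
0.20147231531767382 -1.7245372615040209 [0.5939 0.0153 0.028 ]
line green->blue yaw -0.9529386018117947 0.15980486184680098
[[ 0.664   0.211   0.062 ]
 [ 0.6621 -0.024   0.062 ]
 [ 0.5247 -0.0227  0.062 ]
 [ 0.5267  0.2141  0.062 ]] [0.5944 0.0946 0.062 ]
0.23505662388046683
0.13737090955724562
0.23675107160703135
0.13728246689217366
+x+y [0.6654 0.2117 0.0533]
+x-y [ 0.6623 -0.0242  0.0609]
-x-y [ 0.5258 -0.0221  0.0598]
-x+y [0.5282 0.2157 0.052 ]
blue rear [0.6959 0.1753 0.038 ]
green rear [0.6945 0.0131 0.0318]
```

```bash
cat >> h.py <<'E'
def shift(s,target,yaw=None):
    M=R.from_euler('xyz',s["eef_rot"],degrees=True).as_matrix()
    d=(np.array(target)-s["position"])@M*1000
    out=[round(float(v),1) for v in d]
    if yaw is not None: out.append(round(-(((yaw-s["eef_rot"][2])+180)%360-180),2))
    return out
E
python3 - <<'E'
from cell import r
from h import *
s=r.read_state(); print(s["t"],shift(s,[.596,.175,.16],179.2))
f=r.grab_frame("top")
m=cv2.inRange(f["image"],(180,180,170),(255,255,255))
for q in comps(m,60): print(q[0],onz(f,q[1],.0))
E
```

```text
0.3 [-483.7, -209.9, 76.4, np.float64(-21.7)]
```

Call:
arm_command:
  plan: "-20 -9 0 -1; -60 -26 0 -3; -110 -48 0 -5; -165 -72 0 -8; -220 -96 0 -11; -275 -120 0 -14; -330 -144 10 -17; -380 -166 25 -19; -425 -185 45 -21; -460 -200 62 -21.7; -478 -208 73 -21.7; -484 -210 76 -21.7; -484 -210 76 -21.7; -484 -210 76 -21.7; -484 -210 76 -21.7"
  fingers: 1
  newtons: 20

```text
t: 2.22
position: [0.596, 0.176, 0.1613]
eef_rot: [180.0, 0.0, 179.3]
contact_force: [-0.9, -0.2, -1.3]
width: 0.0008
```

Call:
arm_command:
  plan: "0 -20 0 0; 0 -55 5 0; 1 -95 25 0; 1 -130 50 0; 1 -152 70 0; 1 -160 78 0; 1 -160 80 0; 1 -160 80 0; 1 -160 80 0"

```text
t: 3.35
position: [0.5937, 0.0158, 0.0814]
eef_rot: [-180.0, 0.1, 179.3]
contact_force: [0.7, 0.1, -0.2]
width: 0.0004
```

Call:
arm_command:
  plan: "0 0 2 0; 0 0 3.5 0; 0 0 5 0; 0 0 6 0; 0 0 6 0"

```text
t: 3.98
position: [0.5931, 0.015, 0.0745]
eef_rot: [-180.0, -0.0, 179.2]
contact_force: [-0.4, 0.8, 0.4]
width: 0.0001
```

Call:
arm_command:
  plan: "0 0 0.5 0; 0 0 1 0; 0 0 1.5 0; 0 0 2 0; 0 0 2 0"

```text
t: 4.6
position: [0.5931, 0.015, 0.0726]
eef_rot: [-180.0, -0.0, 179.2]
contact_force: [-0.4, 0.7, 0.1]
width: 0.0006
```

Call:
arm_command:
  plan: "0 0 0.5 0; 0 0 1 0; 0 0 1.5 0; 0 0 2 0; 0 0 2 0"

```text
t: 5.22
position: [0.5932, 0.015, 0.071]
eef_rot: [-180.0, 0.0, 179.2]
contact_force: [-1.3, 0.6, 3.1]
width: 0.0008
```

Call:
arm_command:
  plan: "0 0 0.5 0; 0 0 1 0; 0 0 1.5 0; 0 0 1.5 0"

```text
t: 5.72
position: [0.5932, 0.015, 0.0696]
eef_rot: [-180.0, 0.0, 179.2]
contact_force: [-1.4, 0.9, 5.9]
width: 0.0005
```

Call:
arm_command:
  plan: "0 0 0.5 0; 0 0 1 0; 0 0 1.5 0; 0 0 2 0; 0 0 2 0"

```text
t: 6.35
position: [0.5932, 0.015, 0.0677]
eef_rot: [-180.0, 0.0, 179.2]
contact_force: [-0.9, -0.2, 5.1]
width: 0.0005
```

Call:
arm_command:
  plan: "0 0 0.5 0; 0 0 1 0; 0 0 1.5 0; 0 0 2 0; 0 0 2 0"

```text
t: 6.98
position: [0.5932, 0.015, 0.0656]
eef_rot: [-180.0, 0.0, 179.2]
contact_force: [-0.5, 0.4, 5.8]
width: 0.0003
```

Call:
arm_command:
  plan: "0 0 0.5 0; 0 0 1 0; 0 0 1.5 0; 0 0 2 0; 0 0 2 0"

```text
t: 7.6
position: [0.5932, 0.015, 0.0637]
eef_rot: [-180.0, 0.0, 179.2]
contact_force: [-1.5, -0.3, 6.3]
width: 0.0003
```

Call:
arm_command:
  plan: "0 0 -10 0; 0 0 -25 0; 0 25 -32 0; 0 75 -32 0; 0 125 -32 0; -2 152 -28 0; -2 160 -18 0; -2 160 -12 0; -2 160 -12 0; -2 160 -12 0"

```text
t: 8.85
position: [0.5975, 0.1738, 0.0751]
eef_rot: [-180.0, -0.0, 179.1]
contact_force: [-0.2, -0.3, 0.9]
width: 0.0003
```

Call:
arm_command:
  plan: "0 0 1 0; 0 0 2 0; 0 0 3 0; 0 0 4 0; 0 0 5 0; 0 0 5 0"

```text
t: 9.6
position: [0.5973, 0.175, 0.07]
eef_rot: [-180.0, -0.0, 179.2]
contact_force: [-0.0, 0.0, 1.0]
width: 0.0005
```

Call:
arm_command:
  plan: "0 0 0.7 0; 0 0 1.5 0; 0 0 2.2 0; 0 0 3 0; 0 0 3 0"

```text
t: 10.22
position: [0.5974, 0.175, 0.0671]
eef_rot: [-180.0, -0.0, 179.2]
contact_force: [-0.8, 0.3, 0.5]
width: 0.0003
```

Call:
arm_command:
  plan: "0 0 0.7 0; 0 0 1.5 0; 0 0 2.2 0; 0 0 3 0; 0 0 3 0"

```text
t: 10.85
position: [0.5973, 0.175, 0.0641]
eef_rot: [-180.0, -0.0, 179.2]
contact_force: [0.4, 0.5, 0.7]
width: 0.0002
```

Call:
arm_command:
  plan: "0 0 0.5 0; 0 0 1 0; 0 0 1.5 0; 0 0 2 0; 0 0 2 0"

```text
t: 11.48
position: [0.5974, 0.175, 0.0621]
eef_rot: [-180.0, -0.0, 179.2]
contact_force: [0.2, -0.3, 0.3]
width: 0.0007
```

Call:
arm_command:
  plan: "0 0 0.5 0; 0 0 1 0; 0 0 1.5 0; 0 0 2 0; 0 0 2 0"

```text
t: 12.1
position: [0.5974, 0.175, 0.0601]
eef_rot: [-180.0, -0.0, 179.2]
contact_force: [0.4, -0.5, 0.7]
width: 0.0003
```

Run:
```python
from cell import r
import cv2
for n,sl in(("scene",(slice(130,250),slice(240,360))),("top",(slice(130,225),slice(180,300)))):
    f=r.grab_frame(n); cv2.imwrite(f"pics/{n}1.png",cv2.resize(f["image"][sl][:,:,::-1],None,fx=5,fy=5,interpolation=cv2.INTER_CUBIC))
```

```text
(no output)
```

View pics/scene1.png

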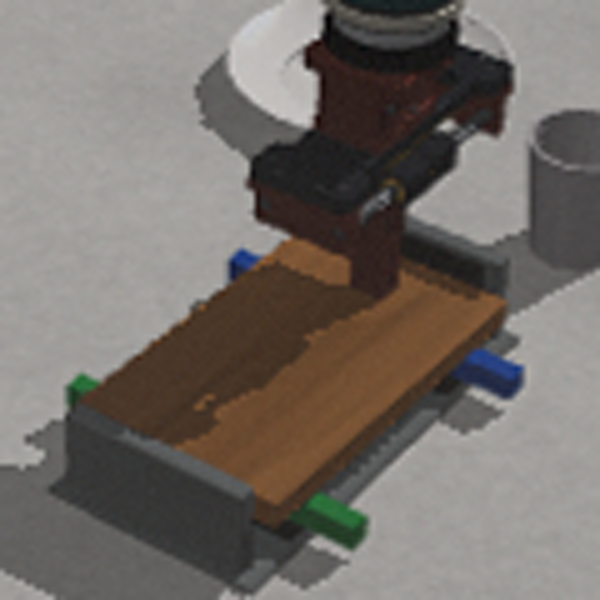

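The scene picture shows the closed fingers just above the board over the blue strip, near (375,290) zoomed. The green side is now below its cheek top. I'll keep lowering in small steps.

Call:
arm_command:
  plan: "0 0 0.4 0; 0 0 0.8 0; 0 0 1.2 0; 0 0 1.5 0; 0 0 1.5 0"

```text
t: 12.82
position: [0.5975, 0.175, 0.0592]
eef_rot: [-180.0, 0.0, 179.2]
contact_force: [-1.2, -0.2, 5.4]
width: 0.0006
```

Call:
arm_command:
  plan: "0 0 0.4 0; 0 0 0.8 0; 0 0 1.2 0; 0 0 1.5 0; 0 0 1.5 0"

```text
t: 13.45
position: [0.5975, 0.175, 0.0583]
eef_rot: [-180.0, 0.0, 179.2]
contact_force: [-3.4, -0.3, 9.6]
width: 0.0005
```

Call:
arm_command:
  plan: "0 0 0.3 0; 0 0 0.6 0; 0 0 0.9 0; 0 0 1.2 0; 0 0 1.2 0"

```text
t: 14.08
position: [0.5975, 0.175, 0.0578]
eef_rot: [-180.0, 0.0, 179.2]
contact_force: [-4.3, -0.8, 15.8]
width: 0.0003
```

Call:
arm_command:
  plan: "0 0 0.3 0; 0 0 0.6 0; 0 0 0.8 0; 0 0 0.8 0"

```text
t: 14.58
position: [0.5975, 0.175, 0.0575]
eef_rot: [-180.0, 0.0, 179.2]
contact_force: [-5.8, -0.2, 19.6]
width: 0.0002
```

Call:
arm_command:
  plan: "0 0 0.3 0; 0 0 0.6 0; 0 0 0.6 0; 0 0 0.6 0"

```text
t: 15.08
position: [0.5975, 0.175, 0.0573]
eef_rot: [-180.0, 0.1, 179.2]
contact_force: [-7.2, -0.9, 23.0]
width: 0.0006
```

Call:
arm_command:
  plan: "0 0 -3 0; 0 0 -10 0; 0 0 -20 0; 0 -25 -25 0; 0 -75 -25 0; 2 -125 -25 0; 3 -152 -22 0; 3 -160 -16 0; 3 -160 -13 0; 3 -160 -13 0"

```text
t: 16.32
position: [0.5919, 0.0162, 0.0672]
eef_rot: [180.0, -0.0, 179.2]
contact_force: [-0.7, -0.1, 0.5]
width: 0.0006
```

Call:
arm_command:
  plan: "0 0 0.7 0; 0 0 1.4 0; 0 0 2.1 0; 0 0 2.8 0; 0 0 3 0; 0 0 3 0"

```text
t: 17.08
position: [0.5922, 0.015, 0.0646]
eef_rot: [-180.0, -0.0, 179.2]
contact_force: [-0.2, -1.2, -0.3]
width: 0.0005
```

Call:
arm_command:
  plan: "0 0 0.5 0; 0 0 1 0; 0 0 1.5 0; 0 0 2 0; 0 0 2 0"

```text
t: 17.7
position: [0.5921, 0.015, 0.0625]
eef_rot: [-180.0, -0.0, 179.2]
contact_force: [-0.5, 0.5, -0.3]
width: 0.0004
```

Call:
arm_command:
  plan: "0 0 0.5 0; 0 0 1 0; 0 0 1.5 0; 0 0 2 0; 0 0 2 0"

```text
t: 18.32
position: [0.5922, 0.015, 0.0617]
eef_rot: [-180.0, 0.0, 179.2]
contact_force: [-2.7, -1.2, 10.8]
width: 0.0005
```

Call:
arm_command:
  plan: "0 0 0.4 0; 0 0 0.8 0; 0 0 1 0; 0 0 1 0"

```text
t: 18.82
position: [0.5923, 0.0148, 0.0611]
eef_rot: [-180.0, 0.0, 179.2]
contact_force: [-3.8, -1.6, 13.7]
width: 0.0004
```

Call:
arm_command:
  plan: "0 0 0.4 0; 0 0 0.8 0; 0 0 1 0; 0 0 1 0"

```text
t: 19.32
position: [0.5923, 0.0148, 0.0601]
eef_rot: [-180.0, 0.0, 179.2]
contact_force: [-3.1, -0.8, 13.8]
width: 0.0004
```

Sliding at about 14 N, so I'll keep going.

Call:
arm_command:
  plan: "0 0 0.4 0; 0 0 0.8 0; 0 0 1.2 0; 0 0 1.2 0"

```text
t: 19.82
position: [0.5923, 0.0146, 0.0589]
eef_rot: [-180.0, 0.0, 179.2]
contact_force: [-4.0, -1.2, 13.7]
width: 0.0003
```

Call:
arm_command:
  plan: "0 0 0.4 0; 0 0 0.8 0; 0 0 1 0; 0 0 1 0"

```text
t: 20.32
position: [0.5923, 0.0146, 0.0583]
eef_rot: [-179.9, 0.0, 179.2]
contact_force: [-4.9, -2.6, 18.6]
width: 0.0004
```

Call:
arm_command:
  plan: "0 0 0.3 0; 0 0 0.6 0; 0 0 0.8 0; 0 0 0.8 0"

```text
t: 20.82
position: [0.5923, 0.0146, 0.058]
eef_rot: [-179.9, 0.1, 179.2]
contact_force: [-6.0, -1.9, 21.8]
width: 0.0005
```

Call:
arm_command:
  plan: "0 0 0.3 0; 0 0 0.3 0; 0 0 -3 0; 0 0 -10 0; 0 0 -20 0; 0 25 -25 0; 0 75 -25 0; -2 125 -25 0; -4 152 -22 0; -4 160 -14 0; -4 160 -10 0; -4 160 -9 0; -4 160 -9 0"

```text
t: 22.45
position: [0.5984, 0.1738, 0.0644]
eef_rot: [-180.0, -0.0, 179.1]
contact_force: [-0.1, 0.2, -0.4]
width: 0.0005
```

Call:
arm_command:
  plan: "0 0 0.6 0; 0 0 1.2 0; 0 0 1.8 0; 0 0 2.4 0; 0 0 3 0; 0 0 3 0"

```text
t: 23.2
position: [0.5984, 0.175, 0.0615]
eef_rot: [-180.0, -0.0, 179.2]
contact_force: [0.3, 0.4, -0.1]
width: 0.0005
```

Call:
arm_command:
  plan: "0 0 0.6 0; 0 0 1.2 0; 0 0 1.8 0; 0 0 2.5 0; 0 0 2.5 0"

```text
t: 23.82
position: [0.5983, 0.175, 0.059]
eef_rot: [-180.0, -0.0, 179.2]
contact_force: [-0.0, 0.4, -0.1]
width: 0.0002
```

Call:
arm_command:
  plan: "0 0 0.5 0; 0 0 1 0; 0 0 1.5 0; 0 0 1.5 0"

```text
t: 24.32
position: [0.5984, 0.175, 0.058]
eef_rot: [-180.0, 0.0, 179.2]
contact_force: [-1.8, -0.2, 5.0]
width: 0.0004
```

Call:
arm_command:
  plan: "0 0 0.5 0; 0 0 1 0; 0 0 1.5 0; 0 0 2 0; 0 0 2 0"

```text
t: 24.95
position: [0.5985, 0.175, 0.0578]
eef_rot: [-180.0, 0.0, 179.2]
contact_force: [-6.1, -1.4, 19.7]
width: 0.0003
```

Call:
arm_command:
  plan: "0 0 0.3 0; 0 0 0.6 0; 0 0 0.8 0; 0 0 0.8 0"

```text
t: 25.45
position: [0.5985, 0.175, 0.0576]
eef_rot: [180.0, 0.1, 179.2]
contact_force: [-6.8, -1.6, 24.3]
width: 0.0005
```

Call:
arm_command:
  plan: "0 0 0 0; 0 0 -3 0; 0 0 -10 0; 0 0 -20 0; 0 -25 -25 0; 0 -75 -25 0; 2 -125 -25 0; 3 -152 -22 0; 3 -160 -14 0; 3 -160 -9 0; 3 -160 -8 0; 3 -160 -8 0"

```text
t: 26.95
position: [0.5931, 0.0161, 0.0626]
eef_rot: [180.0, -0.0, 179.3]
contact_force: [0.1, 0.4, 0.5]
width: 0.0004
```

Call:
arm_command:
  plan: "0 0 0.7 0; 0 0 1.4 0; 0 0 2.1 0; 0 0 2.8 0; 0 0 2.8 0"

```text
t: 27.58
position: [0.5931, 0.015, 0.0599]
eef_rot: [-180.0, -0.0, 179.2]
contact_force: [0.1, 0.3, -0.5]
width: 0.0005
```

Call:
arm_command:
  plan: "0 0 0.5 0; 0 0 1 0; 0 0 1.5 0; 0 0 2 0; 0 0 2.5 0; 0 0 2.5 0"

```text
t: 28.32
position: [0.5932, 0.015, 0.0582]
eef_rot: [-180.0, 0.0, 179.2]
contact_force: [-1.9, -0.2, 8.1]
width: 0.0004
```

Call:
arm_command:
  plan: "0 0 0.5 0; 0 0 1 0; 0 0 1.2 0; 0 0 1.2 0"

```text
t: 28.82
position: [0.5932, 0.015, 0.0581]
eef_rot: [-180.0, 0.0, 179.2]
contact_force: [-4.1, -0.2, 17.3]
width: 0.0003
```

Call:
arm_command:
  plan: "0 0 0.4 0; 0 0 0.8 0; 0 0 0.9 0; 0 0 0.9 0"

```text
t: 29.32
position: [0.5932, 0.015, 0.0579]
eef_rot: [-180.0, 0.0, 179.2]
contact_force: [-7.8, 0.5, 23.8]
width: 0.0003
```

Both sides have been pressed twice. Now hand off, move clear to the front and look again.

Call:
arm_command:
  plan: "0 0 -3 0; 0 0 -10 0; 0 0 -25 0; 0 0 -50 0; 10 20 -75 0; 40 60 -85 0; 80 105 -85 0; 115 140 -85 0; 133 155 -85 0; 138 160 -85 0; 138 160 -85 0; 138 160 -85 0"

```text
t: 30.82
position: [0.4589, 0.1763, 0.1405]
eef_rot: [-180.0, 0.1, 179.1]
contact_force: [-0.4, -0.3, -0.3]
width: 0.0003
```

Run:
```python
from cell import r
from h import *
np.set_printoptions(precision=4,suppress=True)
for n,sl in(("scene",(slice(130,250),slice(240,360))),("top",(slice(130,225),slice(180,300)))):
    f=r.grab_frame(n); cv2.imwrite(f"pics/{n}2.png",cv2.resize(f["image"][sl][:,:,::-1],None,fx=6 if n=="top" else 5,fy=6 if n=="top" else 5,interpolation=cv2.INTER_CUBIC))
    for c in("blue","green"):
        for q in comps(mask(f,c),6):
            print(n,c,q[0],q[1], onz(f,[[q[1][0],q[0][1]-.5],[q[1][0],q[0][1]+q[0][3]-.5]],.0255)[:,:2].ravel())
print(r.read_state()["t"])
```

```text
scene blue [286 180   6   6  18] [287.8889 182.2222] [0.4931 0.1869 0.5112 0.161 ]
scene blue [331 200  13   9  55] [337.4909 203.8545] [0.6681 0.1903 0.6896 0.1537]
scene green [254 206   6   4  17] [256.1176 207.4706] [0.4937 0.0257 0.505  0.0111]
scene green [299 229  14  10  52] [306.3462 232.9231] [ 0.666   0.0276  0.6883 -0.0063]
top blue [211 149   5   8  20] [212.55 152.45] [0.6972 0.1767 0.6709 0.1764]
top green [262 150   4   7  24] [263.75  153.125] [0.6926 0.013  0.6696 0.0133]
top green [261 202   4  10  39] [262.5385 206.3846] [0.5249 0.0188 0.4935 0.0192]
30.925
```

View pics/top2.png

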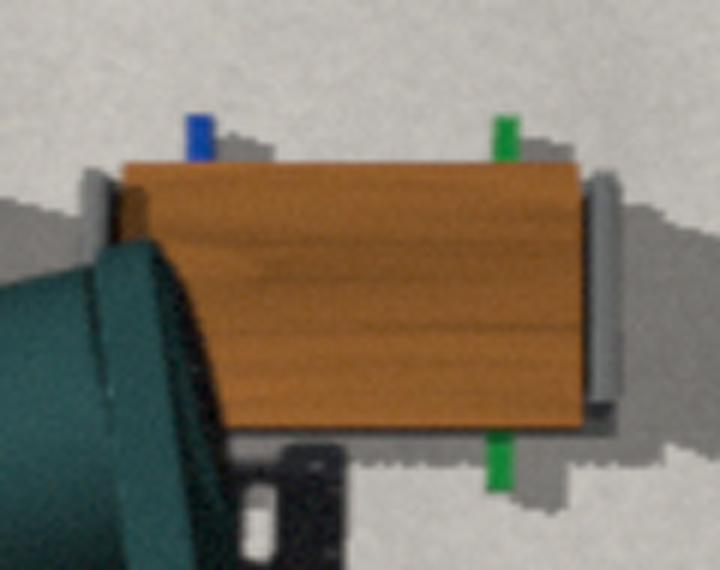

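View pics/scene2.png

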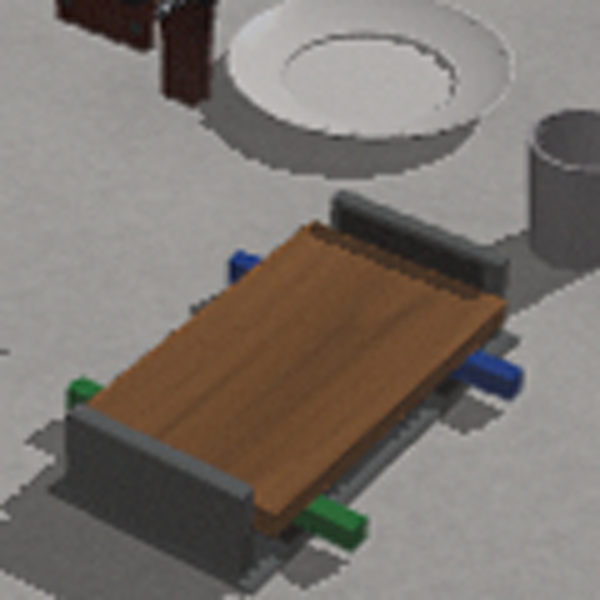

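The pictures show the board low and level, both strips unmoved, and their ends free. In the top view the arm hides the blue strip's front end; the scene view shows it at zoomed (240,265). Now I'll lower in front of the blue end.

Call:
arm_command:
  plan: "0 0 15 0; 0 0 40 0; 0 0 70 0; 0 0 95 0; 0 0 110 0; 0 0 116 0; 0 0 116 0; 0 0 116 0"

```text
t: 31.92
position: [0.458, 0.1771, 0.025]
eef_rot: [180.0, 0.1, 179.2]
contact_force: [-1.0, 0.3, 0.7]
width: 0.0004
```

Call:
arm_command:
  plan: "-2 0 0 0; -5 0 0 0; -8 0 0 0; -11 0 0 0; -14 0 0 0; -16 0 0 0; -16 0 0 0"

```text
t: 32.8
position: [0.4736, 0.1767, 0.0243]
eef_rot: [-180.0, 0.0, 179.2]
contact_force: [-0.0, -0.2, 0.3]
width: 0.0006
```

Call:
arm_command:
  plan: "-2 -1 0 0; -4 -1 0 0; -6 -1 0 0; -7 -1 0 0; -7 -1 0 0"

```text
t: 33.42
position: [0.4805, 0.1756, 0.0244]
eef_rot: [-180.0, 0.0, 179.2]
contact_force: [0.4, 0.1, -0.7]
width: 0.0004
```

Call:
arm_command:
  plan: "-0.5 0 0 0; -1 0 0 0; -1.5 0 0 0; -1.5 0 0 0"

```text
t: 33.92
position: [0.482, 0.1756, 0.0244]
eef_rot: [-180.0, 0.0, 179.2]
contact_force: [0.0, 0.7, 0.2]
width: 0.0004
```

Call:
arm_command:
  plan: "-0.5 0 0 0; -1 0 0 0; -1.5 0 0 0; -1.5 0 0 0"

```text
t: 34.42
position: [0.4835, 0.1756, 0.0243]
eef_rot: [-180.0, 0.0, 179.2]
contact_force: [-1.2, -0.4, 0.8]
width: 0.0005
```

Call:
arm_command:
  plan: "-0.5 0 0 0; -1 0 0 0; -1 0 0 0"

```text
t: 34.8
position: [0.4842, 0.1755, 0.0243]
eef_rot: [-180.0, -0.0, 179.2]
contact_force: [0.5, -0.2, -0.4]
width: 0.0005
```

Call:
arm_command:
  plan: "-0.5 0 0 0; -1 0 0 0; -1 0 0 0; -1 0 0 0"

```text
t: 35.3
position: [0.4843, 0.1755, 0.0242]
eef_rot: [-180.0, -0.1, 179.2]
contact_force: [-5.7, 0.2, 3.7]
width: 0.0005
```

Call:
arm_command:
  plan: "-0.4 0 0 0; -0.8 0 0 0; -0.8 0 0 0; -0.8 0 0 0"

```text
t: 35.8
position: [0.4843, 0.1754, 0.024]
eef_rot: [-180.0, -0.2, 179.2]
contact_force: [-7.4, 1.2, 4.7]
width: 0.0007
```

I overshot here: two steps in one batch took the push to about 7 N. The strip held, with no travel. I'll back right off and repeat the push properly at 3 to 4 N, one step at a time.

Call:
arm_command:
  plan: "1 0 0 0; 3 0 0 0; 4 0 0 0; 4 0 0 0; 4 0 0 0"

```text
t: 36.42
position: [0.4828, 0.1756, 0.0244]
eef_rot: [180.0, 0.1, 179.2]
contact_force: [-0.3, -0.1, -1.0]
width: 0.0002
```

Run:
```python
from cell import r
import numpy as np,cv2
print(r.read_state()["position"],r.read_state()["contact_force"])
f=r.grab_frame("scene"); cv2.imwrite("pics/scene3.png",cv2.resize(f["image"][130:250,240:360,::-1],None,fx=5,fy=5,interpolation=cv2.INTER_CUBIC))
```

```text
[0.48278903 0.17564179 0.02444644] [-0.30604136 -0.08608974 -0.96587543]
```

View pics/scene3.png

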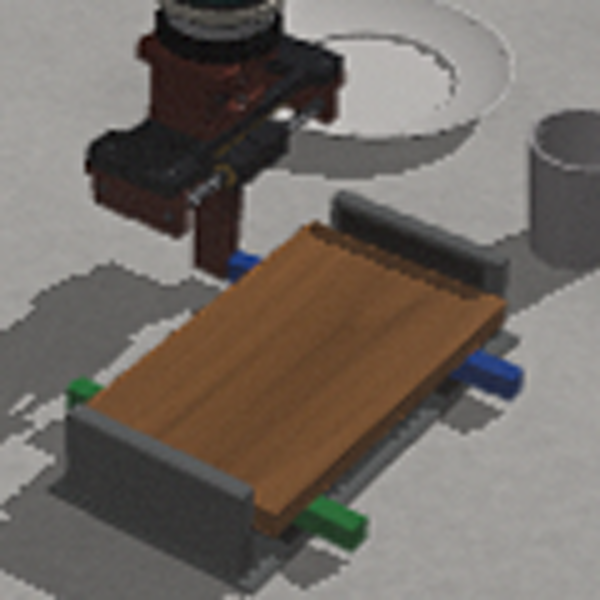

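The picture shows the fingertip just clear of the blue front end at zoomed (235,270), and the rear end unchanged at (520,380). I'll re-approach in small steps.

Call:
arm_command:
  plan: "-0.5 0 0 0; -1 0 0 0; -1.4 0 0 0; -1.4 0 0 0"

```text
t: 36.98
position: [0.4837, 0.1756, 0.0243]
eef_rot: [-180.0, 0.0, 179.2]
contact_force: [1.0, 0.1, -0.4]
width: 0.0006
```

Call:
arm_command:
  plan: "-0.3 0 0 0; -0.5 0 0 0; -0.5 0 0 0; -0.5 0 0 0"

```text
t: 37.48
position: [0.4841, 0.1756, 0.0243]
eef_rot: [-180.0, -0.0, 179.2]
contact_force: [-0.0, 0.0, -0.3]
width: 0.0005
```

Call:
arm_command:
  plan: "-0.3 0 0 0; -0.5 0 0 0; -0.5 0 0 0; -0.5 0 0 0"

```text
t: 37.98
position: [0.4843, 0.1755, 0.0243]
eef_rot: [-180.0, -0.0, 179.2]
contact_force: [-2.1, 0.4, 1.2]
width: 0.0
```

Call:
arm_command:
  plan: "-0.2 0 0 0; -0.3 0 0 0; -0.3 0 0 0; -0.3 0 0 0"

```text
t: 38.48
position: [0.4843, 0.1755, 0.0243]
eef_rot: [-180.0, -0.1, 179.2]
contact_force: [-4.2, 0.5, 3.1]
width: 0.0007
```

Call:
arm_command:
  plan: "0 0 0 0; 0 0 0 0"

```text
t: 38.72
position: [0.4843, 0.1755, 0.0242]
eef_rot: [-180.0, -0.1, 179.2]
contact_force: [-4.5, 1.4, 3.6]
width: 0.0005
```

Call:
arm_command:
  plan: "0 0 0 0; 0 0 0 0"

```text
t: 38.98
position: [0.4843, 0.1755, 0.0242]
eef_rot: [-180.0, -0.1, 179.2]
contact_force: [-5.4, -0.1, 2.9]
width: 0.0004
```

Call:
arm_command:
  plan: "0 0 0 0; 0 0 0 0"

```text
t: 39.22
position: [0.4843, 0.1755, 0.0242]
eef_rot: [-180.0, -0.1, 179.2]
contact_force: [-5.4, 0.9, 2.9]
width: 0.0005
```

Call:
arm_command:
  plan: "0.2 0 0 0; 0.3 0 0 0; 0.3 0 0 0; 0.3 0 0 0"

```text
t: 39.72
position: [0.4844, 0.1755, 0.0243]
eef_rot: [-180.0, -0.0, 179.2]
contact_force: [-4.3, 1.2, 3.1]
width: 0.0006
```

Call:
arm_command:
  plan: "0 0 0 0; 0 0 0 0"

```text
t: 39.98
position: [0.4843, 0.1755, 0.0243]
eef_rot: [-180.0, -0.0, 179.2]
contact_force: [-5.2, 1.3, 1.8]
width: 0.0006
```

Call:
arm_command:
  plan: "0 0 0 0; 0 0 0 0"

```text
t: 40.22
position: [0.4844, 0.1755, 0.0243]
eef_rot: [-180.0, -0.0, 179.2]
contact_force: [-5.0, 1.6, 2.5]
width: 0.0007
```

Call:
arm_command:
  plan: "0.2 0 0 0; 0.4 0 0 0; 0.4 0 0 0; 0.4 0 0 0"

```text
t: 40.72
position: [0.4843, 0.1755, 0.0243]
eef_rot: [-180.0, 0.0, 179.2]
contact_force: [-3.9, -0.2, 1.8]
width: 0.0007
```

Call:
arm_command:
  plan: "0 0 0 0; 0 0 0 0"

```text
t: 40.98
position: [0.4843, 0.1755, 0.0243]
eef_rot: [-180.0, 0.0, 179.2]
contact_force: [-3.5, -0.0, 0.6]
width: 0.0007
```

Call:
arm_command:
  plan: "0 0 0 0; 0 0 0 0"

```text
t: 41.22
position: [0.4843, 0.1755, 0.0243]
eef_rot: [-180.0, 0.0, 179.2]
contact_force: [-3.3, -0.5, -0.3]
width: 0.0006
```

Blue held at a steady 3.3 to 3.9 N with no movement. Back off and move to green.

Call:
arm_command:
  plan: "4 0 0 0; 14 0 0 0; 14 0 -15 0; 14 -25 -20 0; 14 -70 -20 0; 14 -115 -20 0; 14 -145 -18 0; 14 -157 -8 0; 14 -157 0 0; 14 -157 0 0; 14 -157 0 0"

```text
t: 42.6
position: [0.4678, 0.0197, 0.0242]
eef_rot: [180.0, -0.0, 179.3]
contact_force: [0.2, 0.8, 0.1]
width: 0.0004
```

Run:
```python
from cell import r
from h import *
np.set_printoptions(precision=4,suppress=True)
print(r.read_state()["position"],r.read_state()["contact_force"])
f=r.grab_frame("top"); cv2.imwrite("pics/top4.png",cv2.resize(f["image"][130:225,180:300,::-1],None,fx=6,fy=6,interpolation=cv2.INTER_CUBIC))
for c in("blue","green"):
    for q in comps(mask(f,c),6): print(c,q[0],q[1], onz(f,[[q[1][0],q[0][1]-.5],[q[1][0],q[0][1]+q[0][3]-.5]],.0255)[:,:2].ravel())
f=r.grab_frame("scene"); cv2.imwrite("pics/scene4.png",cv2.resize(f["image"][130:250,240:360,::-1],None,fx=5,fy=5,interpolation=cv2.INTER_CUBIC))
for c in("blue","green"):
    for q in comps(mask(f,c),6): print(c,q[0],q[1])
```

```text
[0.4678 0.0197 0.0242] [0.2422 0.7991 0.1149]
blue [211 149   5   8  16] [212.3125 152.75  ] [0.6972 0.1774 0.6709 0.1772]
blue [211 202   4   9  22] [212.5455 206.0455] [0.5262 0.1751 0.4979 0.1748]
green [262 150   4   7  25] [263.68 153.24] [0.6926 0.0132 0.6696 0.0135]
blue [286 180   6   6  18] [287.8889 182.2222]
blue [331 200  13   9  54] [337.4074 203.7963]
green [254 206   6   5  19] [255.9474 207.6842]
green [299 229  14  10  60] [306.1167 233.2333]
```

View pics/scene4.png

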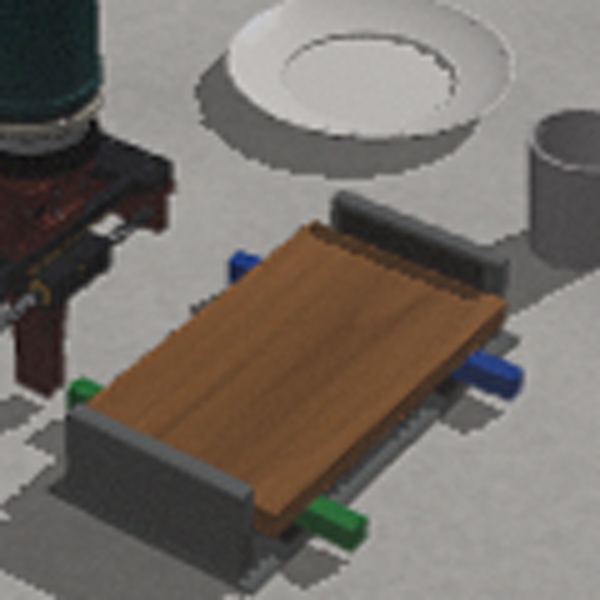

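The blue blobs are at the same pixels as before the push: front (287.9,182.2), rear (337.4,203.8). The fingertip stands about 14 mm in front of the green end. Now I'll approach green, one call at a time near contact.

Call:
arm_command:
  plan: "-2 -1 0 0; -5 -1 0 0; -8 -1 0 0; -10 -1 0 0; -10 -1 0 0; -10 -1 0 0"

```text
t: 43.45
position: [0.4778, 0.0176, 0.0243]
eef_rot: [-180.0, -0.0, 179.2]
contact_force: [-0.2, -0.7, -0.4]
width: 0.0002
```

Call:
arm_command:
  plan: "-0.5 1 0 0; -1 1 0 0; -1.5 1 0 0; -1.5 1 0 0"

```text
t: 43.95
position: [0.4796, 0.0186, 0.0244]
eef_rot: [-180.0, 0.0, 179.2]
contact_force: [0.2, -0.2, 1.0]
width: 0.0004
```

Call:
arm_command:
  plan: "-0.3 0 0 0; -0.7 0 0 0; -0.7 0 0 0"

```text
t: 44.32
position: [0.4803, 0.0186, 0.0244]
eef_rot: [-180.0, 0.0, 179.2]
contact_force: [-0.2, -0.4, -0.7]
width: 0.0006
```

Call:
arm_command:
  plan: "-0.3 0 0 0; -0.6 0 0 0; -0.6 0 0 0"

```text
t: 44.7
position: [0.4808, 0.0186, 0.0244]
eef_rot: [-180.0, -0.0, 179.2]
contact_force: [0.1, 0.2, -0.9]
width: 0.0005
```

Call:
arm_command:
  plan: "-0.3 0 0 0; -0.5 0 0 0; -0.5 0 0 0"

```text
t: 45.08
position: [0.4813, 0.0186, 0.0244]
eef_rot: [-180.0, -0.0, 179.2]
contact_force: [-0.2, -0.0, 0.2]
width: 0.0004
```

Call:
arm_command:
  plan: "-0.3 0 0 0; -0.5 0 0 0; -0.5 0 0 0"

```text
t: 45.45
position: [0.4818, 0.0186, 0.0244]
eef_rot: [-180.0, -0.0, 179.2]
contact_force: [-0.9, 0.1, -0.5]
width: 0.0005
```

Call:
arm_command:
  plan: "-0.2 0 0 0; -0.4 0 0 0; -0.4 0 0 0"

```text
t: 45.82
position: [0.4819, 0.0186, 0.0243]
eef_rot: [-180.0, -0.0, 179.2]
contact_force: [-1.2, 0.1, 0.5]
width: 0.0002
```

Call:
arm_command:
  plan: "-0.1 0 0 0; -0.2 0 0 0; -0.2 0 0 0; -0.2 0 0 0"

```text
t: 46.32
position: [0.4819, 0.0186, 0.0243]
eef_rot: [-180.0, -0.1, 179.2]
contact_force: [-3.1, -0.5, 1.9]
width: 0.0005
```

Call:
arm_command:
  plan: "0 0 0 0; 0 0 0 0"

```text
t: 46.58
position: [0.4819, 0.0186, 0.0243]
eef_rot: [-180.0, -0.1, 179.2]
contact_force: [-4.3, -1.1, 1.8]
width: 0.0002
```

Call:
arm_command:
  plan: "0.1 0 0 0; 0.1 0 0 0"

```text
t: 46.82
position: [0.4819, 0.0186, 0.0243]
eef_rot: [-180.0, -0.0, 179.2]
contact_force: [-3.7, -0.7, 1.4]
width: 0.0005
```

Call:
arm_command:
  plan: "0 0 0 0; 0 0 0 0"

```text
t: 47.08
position: [0.4819, 0.0186, 0.0243]
eef_rot: [-180.0, -0.0, 179.2]
contact_force: [-4.5, -0.6, 1.5]
width: 0.0005
```

Call:
arm_command:
  plan: "0.2 0 0 0; 0.2 0 0 0; 0.2 0 0 0"

```text
t: 47.45
position: [0.482, 0.0186, 0.0243]
eef_rot: [-180.0, -0.0, 179.2]
contact_force: [-4.6, -0.1, 1.5]
width: 0.0005
```

Call:
arm_command:
  plan: "0.2 0 0 0; 0.2 0 0 0; 0.2 0 0 0"

```text
t: 47.82
position: [0.4819, 0.0186, 0.0243]
eef_rot: [-180.0, -0.0, 179.2]
contact_force: [-3.6, 0.3, 0.9]
width: 0.0009
```

Call:
arm_command:
  plan: "0 0 0 0; 0 0 0 0; 0 0 0 0; 0 0 0 0"

```text
t: 48.32
position: [0.4819, 0.0186, 0.0244]
eef_rot: [-180.0, 0.0, 179.2]
contact_force: [-3.3, 0.8, 0.4]
width: 0.0006
```

Green also held, at 3.3 to 3.6 N steady with no movement. Back off, lift and check.

Call:
arm_command:
  plan: "4 0 0 0; 14 0 0 0; 25 0 -10 0; 40 0 -40 0; 50 0 -80 0; 55 0 -110 0; 55 0 -120 0; 55 0 -120 0; 55 0 -120 0"

```text
t: 49.45
position: [0.4264, 0.0194, 0.1435]
eef_rot: [180.0, -0.1, 179.2]
contact_force: [1.1, 0.8, 0.2]
width: 0.0003
```

Run:
```python
from cell import r
from h import *
np.set_printoptions(precision=4,suppress=True)
s=r.read_state();print(s["t"],s["position"],s["contact_force"])
f=r.grab_frame("top"); cv2.imwrite("pics/top5.png",f["image"][:,:,::-1])
for c in("blue","green"):
    for q in comps(mask(f,c),6): print(c,q[0],q[1])
f=r.grab_frame("scene"); cv2.imwrite("pics/scene5.png",cv2.resize(f["image"][130:250,240:360,::-1],None,fx=5,fy=5,interpolation=cv2.INTER_CUBIC))
for c in("blue","green"):
    for q in comps(mask(f,c),6): print(c,q[0],q[1])
```

```text
49.45 [0.4264 0.0194 0.1435] [1.118  0.8093 0.1632]
blue [211 149   5   8  20] [212.8  152.75]
blue [211 202   2   9  10] [211.1 206.2]
green [262 150   4   7  25] [263.68 153.24]
blue [286 180   6   6  18] [287.8889 182.2222]
blue [331 200  13   9  47] [337.9362 203.5532]
green [254 206   6   4  17] [256.1176 207.4706]
green [301 229  12  10  58] [306.4483 233.4828]
```

View pics/scene5.png

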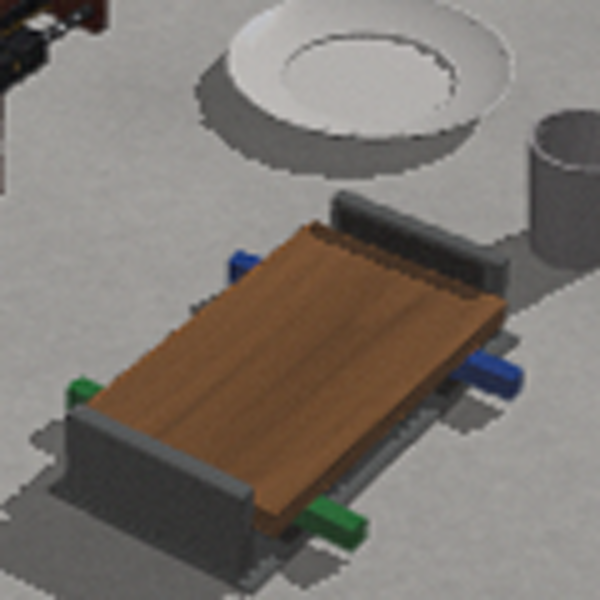

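View pics/top5.png

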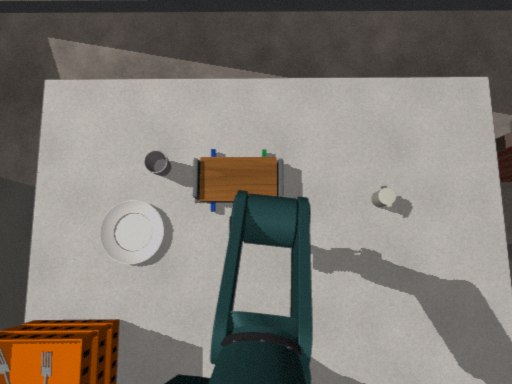

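The board is bedded and level, and the strip ends are at the same pixels as before the tests. Cup, plate and salt cellar are untouched, and the arm is clear. Handing in.

```bash
python3 -c "
from cell import r
print(r.close_job())"
```

```text
the job is handed in; nothing more can be done
None
```

The board is bedded and both strips are pinched tight. Each held against the fingertip push, but my first push on the blue strip was harder than asked.

- **Pressing:** I pushed down slowly with closed fingers, first partway on the green side. Then I pressed blue, green, blue, green at about 23, 22, 24 and 24 N, all well under the 35 N limit. The second press on each side moved the board hardly at all. It ended level, with its underside about 25.5 to 26 mm over the counter.
- **Blue strip test:** The first push went to about 7.4 N instead of 3 to 4 N because I sent two steps without checking between them. The strip held. I backed off and repeated it: the force first crept up to about 5 N, then I eased it to a steady 3.3 to 3.9 N. The strip did not move.
- **Green strip test:** The push briefly reached about 4.6 N, then settled at 3.3 to 3.6 N. The strip did not move.
- **Last check:** After the tests the strip ends showed at the same pixels as before, to within about half a pixel. The other objects looked untouched, the arm was clear at about 0 to 1 N (sensor noise), and I handed in at about 49.5 s.

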